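# Load the last plaster house and lift the work tray off its stand

### The job

The painting session is over and the work tray has to come off its stand to go to the drying shelf. Set the little house that stands on the table down gently into the tray's empty pocket, flat and square, and let go of it; then pinch the two side catches of the tray's handle together and lift the tray, level and with both houses in it, about 12 cm up off the stand. Finish holding it there, still and by the pinched catches, and leave the jar, the paint tin, its lid and the brush alone.

Things in the scene. Friction and masses are not known exactly. Their poses are not given: they have to be found in the camera images.
- house: loose white plaster house upright on the table near jar and tin, 0.14 kg: 46 mm along x, 56 mm along y, 40 mm to the eaves; roof ridge along x, 62 mm high, so flat upright gable faces look to +x and -x, 46 mm apart (grip these); chimney 12 mm square on the ridge 10 mm towards +x, top at 70 mm. Origin: centre of its underside, z up. It fits the pocket either way round (half a turn)
- house_in: an identical white house that already stands in the tray's other pocket (origin: centre of its underside)
- tray: grey plastic work tray clipped on the stand, 78 mm along x, 216 mm along y, 0.26 kg empty. Origin: centre of its underside (24 mm above the table), z up, x away from the robot within 0.35 rad. Floor 4 mm thick. In the middle a handle 36 mm (x) by 42 mm (y), top 92 mm above the underside, with a black spring catch in its +x and in its -x side; a house pocket at y = +72 mm and one at y = -72 mm
- pocket_empty (a point): centre of the empty pocket's floor (tray y = +72 mm): a house sits with its underside centred here, house x along tray x. Inside 51 mm (x) by 61 mm (y), 2.5 mm play round the house; upright wall to 6 mm above the floor, then a flared lip to 12 mm, 67 by 77 mm over the lips
- pocket_full (a point): centre of the floor of the other, like pocket at tray y = -72 mm, where house_in stands
- pad_far (a point): centre of the outer face of the catch on the handle's +x side (far from the robot), 29 mm from the handle's middle and 69 mm above the tray's underside; the ribbed black pad is 24 mm wide (y) and 26 mm high, from 56 to 82 mm above the underside, and stands out beyond the handle
- pad_near (a point): the same on the -x side (near the robot); the two pads are 58 mm apart over their outer faces, 44 mm when both are fully pinched
- catch_far (a joint): how far the far catch is pressed inward, 0 (hooked) to 0.007 m (stop); a spring of 2 N at rest to 4.6 N at the stop pushes it out. Its foot is hooked 4 mm under the edge of an opening in the stand's plate: it is free of the stand from about 0.0045 m
- catch_near (a joint): the same for the near catch
- stand: the low aluminium painting stand, 100 mm (x) by 240 mm (y), fixed to the table on four suction cups; plate top 24 mm above the table, with lugs 8 mm high (1.5 mm play) round the tray. Origin: its centre at table height, axes as the tray's
- jar: closed clear paint jar with a steel cap, 66 mm diameter, 85 mm high, to be left alone (origin: centre of its underside)
- tin: white paint tin, 84 mm diameter, 105 mm high, to be left alone (origin: centre of its underside)
- tin_lid: flat white tin lid lying on the table, 84 mm diameter, 8 mm thick, to be left alone (origin: centre of its underside)
- brush: paint brush, 180 mm long, lying on the table beyond the stand, to be left alone (origin: under its middle)
Not all that is in view belongs to the job. What is meant by the tray is not brown, and is the smaller of those in its own colour.

How it is judged (in metres and radians):
On the way, in this order (a step that is already met when the one before it is completed fails the run):
1. the loose house sits flat and square in the empty pocket, let go, with the tray still clipped on its stand (horizontal distance between house and pocket_empty below 0.006 m and z of house in the frame of pocket_empty between -0.003 and 0.003 m and angle between the x axis of house and the x axis of tray, either way round below 0.14 rad and angle between the z axis of house and the z axis of tray, either way round below 0.07 rad and z of tray in the frame of stand below 0.027 m and horizontal distance between tray and stand below 0.006 m and contact force between the fingers and house below 0.1 N and linear speed of house below 0.02 m/s), for 0.3 s.
2. both catches are pinched in by the fingers while the tray is still down on its stand (value of joint each of catch_far, catch_near above 0.0045 m and z of tray in the frame of stand below 0.027 m and horizontal distance between tray and stand below 0.006 m and contact force between the fingers and tray above 3 N), for 0.1 s.
At the end, for the whole second after the job is handed in: The tray is held still, 80 mm or more above where it sat, within 0.17 rad of level, by the fingers with both catches pinched in 4.5 mm or more and nothing else carrying it; both houses in their pockets, within 6 mm of centre, 3 mm of the floor, 0.14 rad of square, 0.07 rad of flat (z of tray in the frame of stand above 0.104 m and angle between tray's own z axis and vertical below 0.17 rad and linear speed of tray below 0.03 m/s and contact force between the fingers and tray above 3 N and value of joint each of catch_far, catch_near above 0.0045 m and horizontal distance between house and pocket_empty below 0.006 m and z of house in the frame of pocket_empty between -0.003 and 0.003 m and angle between the x axis of each of house, house_in and the x axis of tray, either way round below 0.14 rad and angle between the z axis of each of house, house_in and the z axis of tray, either way round below 0.07 rad and horizontal distance between house_in and pocket_full below 0.006 m and z of house_in in the frame of pocket_full between -0.003 and 0.003 m and contact force between tray and stand below 0.1 N and contact force between tray and jar below 0.1 N and contact force between tray and tin below 0.1 N); the arm keeps its last pose, push and grip.
It fails at once if a house or the tray is dropped (moves faster than 0.6 m/s while the fingers are off it) ((contact force between the fingers and house below 0.1 N and linear speed of house above 0.6 m/s) or (contact force between the fingers and tray below 0.1 N and linear speed of tray above 0.6 m/s)).
It fails at once if the tray is tipped by more than 0.35 rad (angle between tray's own z axis and vertical above 0.35 rad).
It fails at once if jar, paint tin, tin lid or brush is moved by more than 30 mm (distance of any of jar, tin, tin_lid, brush from where it was at the start of the episode above 0.03 m).
It fails at once if the jar or the tin is knocked over (angle between any of jar, tin's own z axis and vertical above 0.5 rad).
It also fails if it takes over 64 s, if anything falls off the work surface, if the arm or the gripper's body presses on something with over 40 N, if the wrist force passes 120 N, or if a joint passes its speed limit or range.

### The arm

A 6-joint arm with a two-finger parallel gripper is mounted at the origin on the work surface. World frame = base frame: x ahead of the robot, y to its left, z up, the work surface at z = 0. Lengths are in mm, angles in rad, forces in N, time in s.
With the tool pointing down it reaches from about 325 to 900 mm from the base axis. Payload 3.5 kg.
Tool frame: the origin (TCP) lies at the very end of the fingers, on their centre line; the grasp point (between the pads) lies 19 mm behind it; z points along the fingers, y is the line along which they close (so a half turn about z gives the same grasp; the last joint's range is limited). The gripper opens to 85 mm and grips with 20 to 120 N. Pads are 22 mm wide; open, the fingers measure 114 mm over their backs; the gripper's body (76 mm by 85 mm) begins 54 mm behind the grasp point. The pads swing forward as they close: fully open they stand 13 mm farther back than shut.
Start: joints at [1.204, 0.276, -0.026, 1.268, 0, 1.467], TCP at [162.976, 603.374, 231.313] pointing down, gripper open.
Joint ranges: [-3.12, 3.12], [-0.85, 1.88], [-1.08, 1.24], [-1.95, 2.15], [-1.57, 1.53], [-3.14, 3.14]. Speed limits (rad/s): [2.57, 2.57, 3.14, 3.14, 3.14, 3.14].

### API

Orientations are given as a unit quaternion [w, x, y, z].
In Python, from station import robot, viewer, readout gives the robot as it stands. Calls block until the motion is done:
- robot.goto(position, orientation): joint-space move of the TCP to a pose.
- robot.move_linear(position, ori=None, v=150, until_force=None): straight line of the TCP; ori=None keeps the orientation; v is the mean speed in mm/s. With until_force (N) it stops when the force on the tool has changed by that much, and returns True; else False.
- robot.movej(angles): joint-space move.
- robot.set_gripper(opening): opening from 0.0 (shut) to 1.0 (fully open); the grip force is fixed at half the most; returns when the fingers have stopped.
- robot.dwell(seconds).
- robot.inverse_kinematics(position, orientation): joint angles nearest the present ones, or None.
- viewer.snapshot(name): name is "scene" or "side" or "wrist"; returns a dict with "color" (384x512x3 uint8, red, green, blue), "fx", "fy", "cx", "cy" (pixels), "cam_to_world" (4x4, takes a point from camera to world coordinates). Camera axes: x right, y down, z forward; pixel columns grow to the right and rows downward; lengths in mm; the calibration is good to about 2 mm. The wrist camera is an equidistant fisheye: a pixel r from the principal point sees the ray r / f radians off the axis. A picture is of the moment at which its call begins. There is no depth.
A pose or a line that the arm cannot do raises robot.IKError and nothing moves.
- robot.finish_job(): hands the job in; it is judged then, once.
Readings, each from a call of its own:
- readout.current_time_s(): time.
- readout.current_qpos(): joint angles.
- readout.current_dq(): joint speeds.
- readout.current_joint_efforts(): joint torques, N m.
- readout.current_tool_pos(): TCP position.
- readout.current_eef_rot(): TCP orientation.
- readout.current_wrist_force(): force on the tool from outside, world axes, zero at the start.
- readout.current_moment(): the same for the moment, N m.
- readout.current_gripper_width(): opening from 0.0 (shut) to 1.0 (fully open).
- readout.current_grasp_force(): force on a finger pad.
Only numpy, scipy, OpenCV 4.12 (cv2) and the standard library are available. Lean on these libraries where they do the work, as an engineer would, in place of code of your own. Each camera call takes 0.05 s, during which the arm holds its last target. There are 200 camera calls.

## Working session

There is one attempt and no reset: what is moved stays moved. The work goes in short steps, each a Python script; the robot and the scene stay as the last script left them, time stands still between calls to the robot, and variables do not carry over. Pictures are saved under pics/ and viewed, at most 12 in all, crops included, and the job is handed in when it is done.

```bash
mkdir -p pics; cat > h.py <<'E'
from station import robot, viewer, readout
import numpy as np, cv2
def snap(n,f):
    s=viewer.snapshot(n); cv2.imwrite('pics/'+f+'.png',s['color'][:,:,::-1]); np.save('pics/'+f+'.npy',{k:s[k] for k in('fx','fy','cx','cy','cam_to_world')},allow_pickle=True); return s
def ray(f,u,v):
    s=np.load('pics/'+f+'.npy',allow_pickle=True).item(); T=np.array(s['cam_to_world'])
    x,y=(u-s['cx'])/s['fx'],(v-s['cy'])/s['fy']
    if f.startswith('wrist'):
        r=np.hypot(x,y); d=np.array([x/r*np.sin(r),y/r*np.sin(r),np.cos(r)]) if r>0 else np.array([0,0,1.])
    else: d=np.array([x,y,1.])
    return T[:3,3],T[:3,:3]@d
def onz(f,u,v,z):
    o,d=ray(f,u,v); return (o+d*(z-o[2])/d[2])[:2].round(1)
def proj(f,p):
    s=np.load('pics/'+f+'.npy',allow_pickle=True).item(); T=np.array(s['cam_to_world'])
    q=T[:3,:3].T@(np.array(p,float)-T[:3,3])
    if f.startswith('wrist'):
        t=np.arctan2(np.hypot(q[0],q[1]),q[2]); n=np.hypot(q[0],q[1]); a=q[:2]/n*t
    else: a=q[:2]/q[2]
    return np.array([s['cx']+s['fx']*a[0],s['cy']+s['fy']*a[1]])
E
python3 - <<'E'
from h import *
for n in('scene','side','wrist'):
    s=snap(n,n+'0'); print(n,s['fx'],s['cx'],s['cy'],np.round(s['cam_to_world'],3).tolist())
print(readout.current_eef_rot(),readout.current_time_s(),readout.current_wrist_force())
a=[cv2.imread(f'pics/{n}0.png') for n in('scene','side','wrist')]
cv2.imwrite('pics/s_big.png',cv2.resize(a[0],(800,600),interpolation=cv2.INTER_CUBIC))
m=np.vstack([np.hstack(a[:2]),np.hstack([a[2],a[2]*0])]);cv2.imwrite('pics/m.png',cv2.resize(m,(800,600),interpolation=cv2.INTER_AREA))
E
```

```text
scene 436.71019625827387 253.74023482855137 186.39966652518672 [[-0.758, 0.466, -0.455, 973.652], [0.652, 0.538, -0.535, 511.756], [-0.004, -0.703, -0.712, 834.831], [0.0, 0.0, 0.0, 1.0]]
side 355.9302132381485 260.3323247620667 188.6232567663746 [[-1.0, -0.011, -0.007, 502.454], [-0.002, 0.692, -0.722, 695.158], [0.013, -0.722, -0.692, 825.991], [0.0, 0.0, 0.0, 1.0]]
wrist 297.3186396354542 255.23755224422226 196.10446416733245 [[0.26, 0.915, 0.31, 82.583], [0.966, -0.246, -0.085, 624.506], [-0.002, 0.321, -0.947, 372.49], [0.0, 0.0, 0.0, 1.0]]
[-2.11853089e-04  1.31530795e-01  9.91311677e-01 -8.73738416e-04] 0.15 [-0.69349008 -0.24165733  0.66534997]
```

View pics/s_big.png

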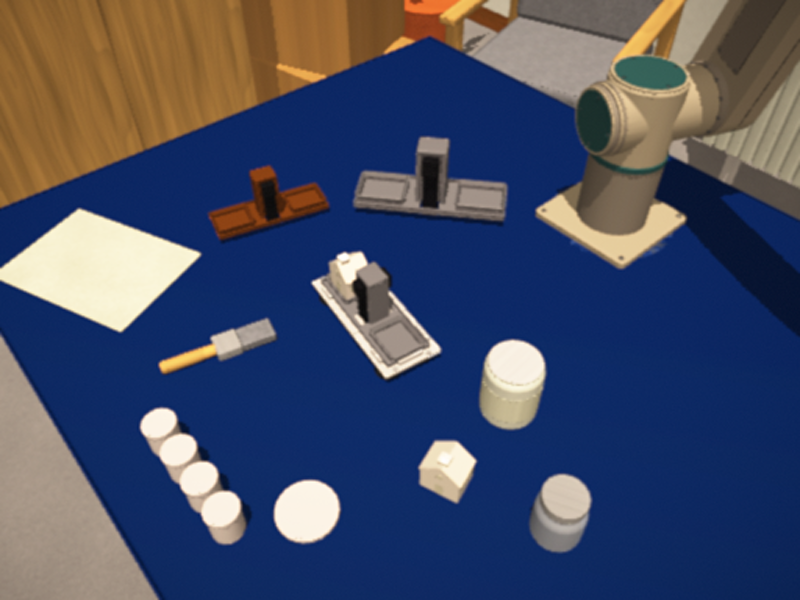

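View pics/m.png

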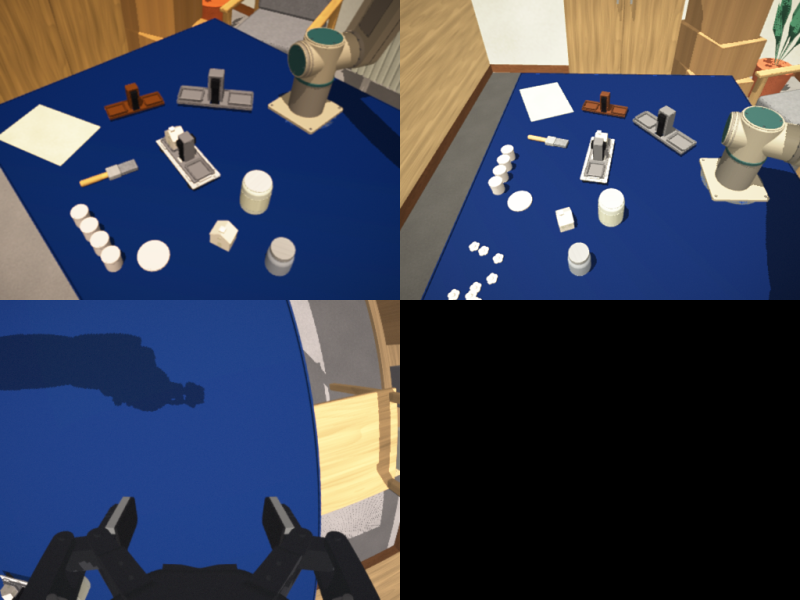

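The grey tray on the stand (scene px ~(375,315) of 800x600) is the target. The loose house is at ~(447,470), the tin at (513,385) and the jar at (560,510). I'll enlarge crops next.

```bash
python3 - <<'E'
import cv2,numpy as np
a=cv2.imread('pics/scene0.png');b=cv2.imread('pics/side0.png')
up=lambda im,x,y,w,h:cv2.resize(im[y:y+h,x:x+w],(w*5,h*5),interpolation=cv2.INTER_CUBIC)
# left: scene tray (190,150) 80... 
cv2.imwrite('pics/c1.png',np.hstack([up(a,195,155,90,90),up(a,260,270,60,60) if 0 else up(a,255,275,60,90)]))
cv2.imwrite('pics/c2.png',np.hstack([up(b,220,160,75,80),up(b,195,255,60,80)]))
E
```

```text
(no output)
```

View pics/c1.png

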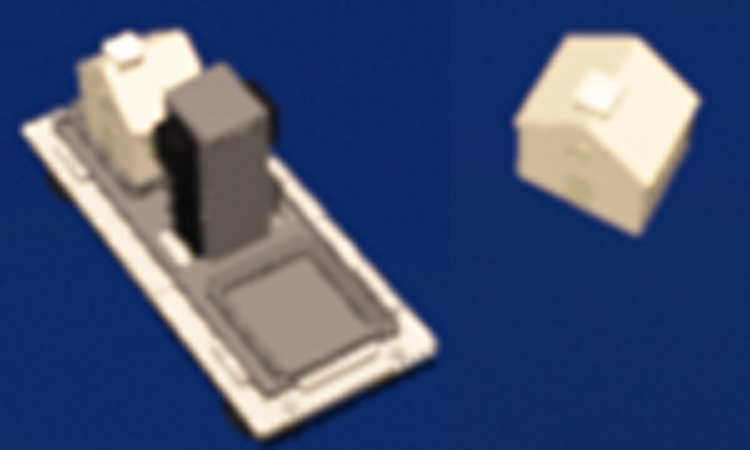

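View pics/c2.png

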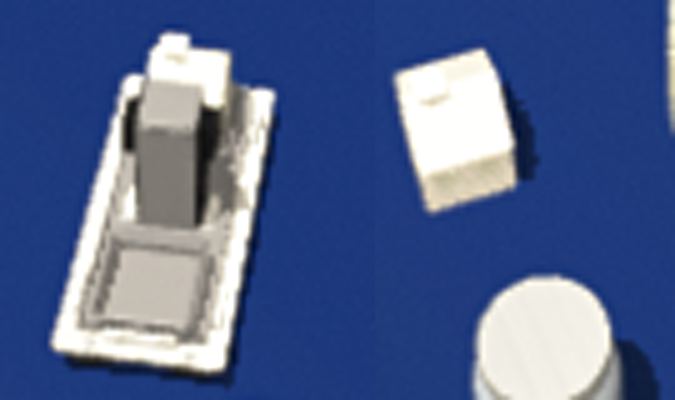

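```bash
cat > fit.py <<'E'
from h import *
from scipy.optimize import least_squares
def fit(name,obs,x0):
    def w(p,l): c,s=np.cos(p[2]),np.sin(p[2]); return [p[0]+c*l[0]-s*l[1],p[1]+s*l[0]+c*l[1],l[2]]
    for cams in (('scene0',),('side0',),('scene0','side0')):
        o=[q for q in obs if q[0] in cams]
        f=lambda p:np.concatenate([proj(c,w(p,l))-uv for c,l,uv in o])
        r=least_squares(f,x0,x_scale=[100,100,.3],loss='soft_l1'); print(name,cams,r.x.round(3),'\n',f(r.x).reshape(-1,2).round(1).tolist())
    return r.x
def mk(c,ox,oy,L): return [(c,l,np.array([ox+(u)/5,oy+v/5])) for l,u,v in L]
t=mk('scene0',195,155,[((50,-120,24),22,128),((-50,120,24),437,343),((50,120,24),262,435),
 ((18,-21,116),165,100),((-18,-21,116),222,65),((-18,21,116),270,112),((18,21,116),203,143)])
t+=mk('side0',220,160,[((50,-120,24),125,78),((-50,-120,24),275,90),((50,120,24),55,348),((-50,120,24),222,370),
 ((18,-21,116),145,85),((-18,-21,116),203,88),((-18,21,116),198,128),((18,21,116),140,122)])
h=mk('scene0',255,275,[((23,0,62),125,122),((-23,0,62),185,37),((23,-28,40),68,122),((23,28,40),192,182),((-23,28,40),250,100),((-23,-28,40),118,35),((23,-28,0),68,177),((23,28,0),188,236)])
h+=mk('side0',195,255,[((23,28,40),427-375,178),((-23,28,40),517-375,145),((23,28,0),430-375,212),((-23,28,0),515-375,187)])
fit('tray',t,[500,0,0]); fit('house',h,[500,300,0])
print('tin',onz('scene0',513*.64,362*.64,105),onz('side0',611*1.28-512,202*1.28,105),'jar',onz('scene0',563*.64,497*.64,85),onz('side0',579*1.28-512,252*1.28,85))
E
python3 fit.py
```

```text
tray ('scene0',) [ 5.17911e+02 -8.13900e+01 -1.41000e-01] 
 [[-0.2, 0.5], [0.3, 0.6], [-0.0, 0.2], [-1.1, -2.0], [0.3, -0.6], [0.0, 0.2], [0.3, -0.1]]
tray ('side0',) [ 5.12938e+02 -7.90670e+01 -1.42000e-01] 
 [[0.2, -0.1], [-0.4, 0.6], [-0.3, 0.2], [0.5, -0.0], [0.4, -1.6], [0.7, -1.0], [-0.3, 0.6], [-0.9, 0.4]]
tray ('scene0', 'side0') [ 5.15644e+02 -8.09680e+01 -1.44000e-01] 
 [[0.7, 0.1], [1.0, 0.3], [0.7, -0.1], [-0.3, -2.3], [1.2, -0.9], [0.8, -0.1], [1.1, -0.5], [-0.5, -0.5], [-1.2, 0.2], [-1.2, -0.3], [-0.5, -0.5], [-0.4, -2.1], [-0.2, -1.4], [-1.3, 0.1], [-1.9, -0.0]]
house ('scene0',) [6.21761e+02 1.98561e+02 3.34000e-01] 
 [[1.4, 0.6], [-0.2, 0.2], [0.1, 0.1], [0.0, 0.6], [-1.6, -0.7], [0.7, 0.5], [-0.2, -1.1], [-0.4, -0.5]]
house ('side0',) [6.18317e+02 2.02283e+02 3.74000e-01] 
 [[-0.5, -0.7], [-0.5, -0.0], [0.4, 0.8], [0.8, -0.0]]
house ('scene0', 'side0') [6.20870e+02 1.99089e+02 3.44000e-01] 
 [[2.0, 0.6], [0.2, 0.1], [0.7, 0.1], [0.7, 0.5], [-1.1, -0.9], [1.0, 0.5], [0.3, -1.0], [0.3, -0.6], [-1.8, -2.0], [-1.7, -0.8], [-0.9, -0.5], [-0.3, -0.9]]
tin [474.8 169.8] [470.6 188.3] jar [568.1 338.3] [561.  340.9]
```

```bash
cat >> h.py <<'E'
def quat(psi):
    f=(psi+np.pi/2)/2; return [0,float(np.cos(f)),float(np.sin(f)),0]
E
python3 - <<'E'
from h import *
for nm,p,psi in (('t',[516,-81],-.144),('h',[620.5,199.5],.35)):
  for k in (0,np.pi,-np.pi):
    q=robot.inverse_kinematics([*p,260],quat(psi+k)); print(nm,k,None if q is None else np.round(q,2))
E
```

```text
t 0 [-0.28  0.08 -0.2   1.29  0.    1.44]
t 3.141592653589793 [-0.28  0.08 -0.2   1.29  0.   -1.71]
t -3.141592653589793 [-0.28  0.08 -0.2   1.29  0.   -1.71]
h 0 [0.21 0.31 0.08 1.34 0.   1.43]
h 3.141592653589793 [ 0.21  0.31  0.08  1.34  0.   -1.71]
h -3.141592653589793 [ 0.21  0.31  0.08  1.34  0.   -1.71]
```

```bash
python3 - <<'E'
from h import *
robot.goto([522,-41,270],quat(-.144)); robot.dwell(.3); snap('wrist','wrist_t')
robot.goto([620.5,199.5,230],quat(.35)); robot.dwell(.3); snap('wrist','wrist_h')
print(readout.current_tool_pos(),readout.current_time_s())
a=cv2.imread('pics/wrist_t.png');b=cv2.imread('pics/wrist_h.png')
c=np.vstack([np.hstack([a,b])]);cv2.imwrite('pics/w.png',cv2.resize(c,(800,300),interpolation=cv2.INTER_AREA))
# predicted centres
for n,p in (('wrist_t',(526,-10,28)),('wrist_t',(516,-81,116)),('wrist_h',(620.5,199.5,40))): print(n,proj(n,p).round(0))
E
```

```text
[620.60784346 198.51870402 230.4459986 ] 4.4833
wrist_t [255. 139.]
wrist_t [255. 216.]
wrist_h [256. 170.]
```

View pics/w.png

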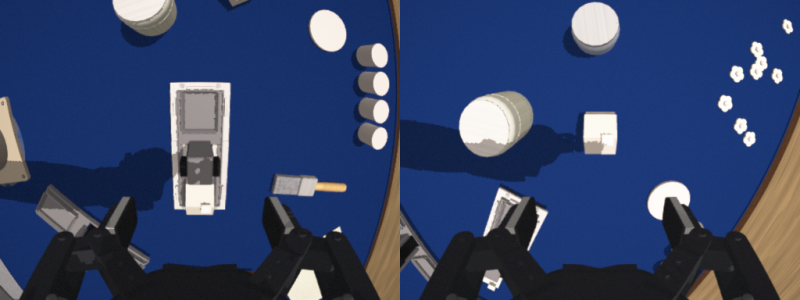

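Wrist views are centred well: the pocket is at ~(200,110) in the left view and the house at ~(600,133) in the right. I'll enlarge these for accurate corners.

```bash
python3 - <<'E'
import cv2,numpy as np
a=cv2.imread('pics/wrist_t.png');b=cv2.imread('pics/wrist_h.png')
up=lambda im,x,y,w,h:cv2.resize(im[y:y+h,x:x+w],(w*5,h*5),interpolation=cv2.INTER_CUBIC)
cv2.imwrite('pics/c3.png',np.hstack([up(a,210,98,90,120),up(b,225,120,60,120)]))
E
```

```text
(no output)
```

View pics/c3.png

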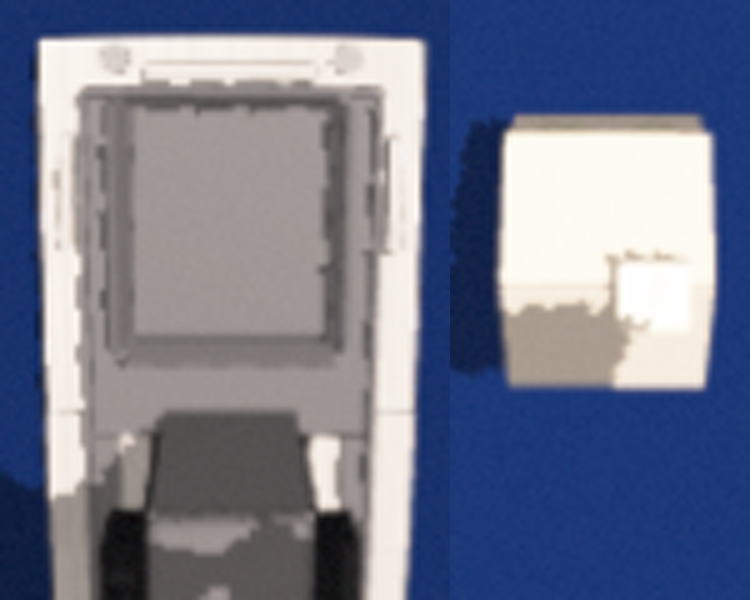

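```bash
cat > fit2.py <<'E'
from h import *
from scipy.optimize import least_squares
def w(p,l): c,s=np.cos(p[2]),np.sin(p[2]); return [p[0]+c*l[0]-s*l[1],p[1]+s*l[0]+c*l[1],l[2]]
def fit(c,ox,oy,L,x0):
    f=lambda p:np.concatenate([proj(c,w(p,l))-[ox+u/5-.4,oy+v/5-.4] for l,u,v in L])
    r=least_squares(f,x0,x_scale=[100,100,.3]); print(c,r.x.round(3),f(r.x).reshape(-1,2).round(1).tolist())
fit('wrist_t',210,98,[((-50,120,24),38,40),((50,120,24),425,40),((-25.5,102.5,28),135,104),((25.5,102.5,28),324,104),((-25.5,41.5,28),135,336),((25.5,41.5,28),325,336),((-18,21,116),148,514),((18,21,116),314,514)],[516,-81,-.14])
fit('wrist_h',225,120,[((-23,28,40),55,130),((23,28,40),262,130),((-23,0,62),48,283),((23,0,62),265,283),((-23,-28,40),58,388),((23,-28,40),257,388),((-23,28,0),62,115),((23,28,0),253,115)],[620,200,.34])
E
python3 fit2.py
```

```text
wrist_t [ 5.15935e+02 -8.50070e+01 -1.43000e-01] [[-0.2, -0.6], [-0.2, -0.5], [-0.8, -0.2], [1.2, -0.1], [-0.2, -0.5], [0.3, -0.5], [-0.4, 1.0], [0.3, 1.0]]
wrist_h [6.21541e+02 1.98378e+02 3.47000e-01] [[0.2, 2.0], [-0.5, 2.1], [0.7, 0.3], [-0.2, 0.4], [0.4, -2.6], [-0.5, -2.5], [0.8, -0.1], [-0.9, -0.1]]
```

```bash
python3 - <<'E'
from h import *
robot.goto([620.5,199.5,230],quat(.35+np.pi)); robot.dwell(.3); snap('wrist','wrist_h2')
robot.goto([526,-13,270],quat(-.144+np.pi)); robot.dwell(.3); snap('wrist','wrist_t2')
print(readout.current_tool_pos(),readout.current_time_s())
a=cv2.imread('pics/wrist_t2.png');b=cv2.imread('pics/wrist_h2.png')
up=lambda im,x,y,w,h:cv2.resize(im[y:y+h,x:x+w],(w*5,h*5),interpolation=cv2.INTER_CUBIC)
u,v=proj('wrist_t2',(526,-13,28)).round(); u2,v2=proj('wrist_h2',(621,199,40)).round()
x1,y1,x2,y2=int(u)-45,int(v)-60,int(u2)-30,int(v2)-60; print(x1,y1,x2,y2)
cv2.imwrite('pics/c4.png',np.hstack([up(a,x1,y1,90,120),up(b,x2,y2,60,120)]))
E
```

```text
[526.29085591 -12.33237653 269.68439315] 8.7667
210 101 225 111
```

View pics/c4.png

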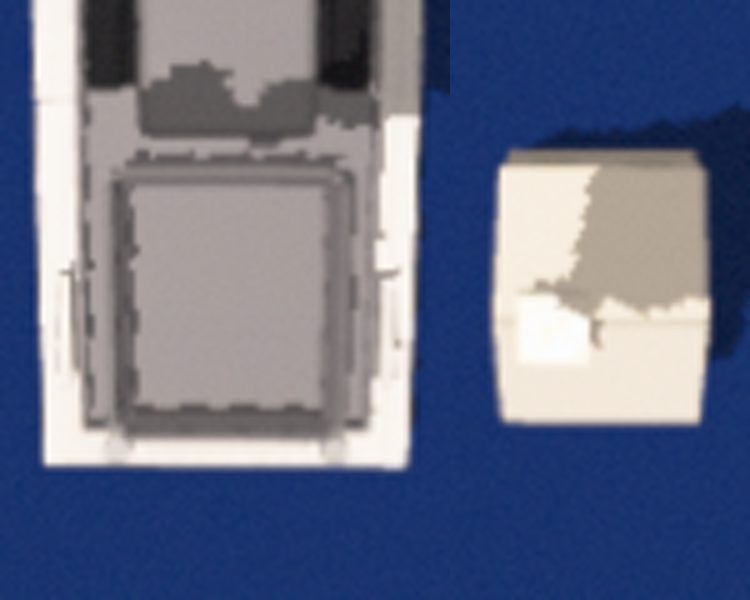

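```bash
cat >> fit2.py <<'E'
fit('wrist_t2',210,101,[((50,120,24),44,467),((-50,120,24),410,467),((25.5,41.5,28),132,180),((-25.5,41.5,28),325,180),((25.5,102.5,28),132,409),((-25.5,102.5,28),322,409),((18,21,116),140,135),((-18,21,116),314,135)],[516,-81,-.14])
fit('wrist_h2',225,111,[((23,-28,40),48,163),((-23,-28,40),258,163),((23,0,62),46,321),((-23,0,62),260,321),((23,28,40),54,424),((-23,28,40),252,424),((23,-28,0),58,150),((-23,-28,0),247,150)],[620,200,.34])
E
python3 fit2.py
```

```text
wrist_t [ 5.15935e+02 -8.50070e+01 -1.43000e-01] [[-0.2, -0.6], [-0.2, -0.5], [-0.8, -0.2], [1.2, -0.1], [-0.2, -0.5], [0.3, -0.5], [-0.4, 1.0], [0.3, 1.0]]
wrist_h [6.21541e+02 1.98378e+02 3.47000e-01] [[0.2, 2.0], [-0.5, 2.1], [0.7, 0.3], [-0.2, 0.4], [0.4, -2.6], [-0.5, -2.5], [0.8, -0.1], [-0.9, -0.1]]
wrist_t2 [ 5.15421e+02 -8.62520e+01 -1.43000e-01] [[0.4, -0.5], [-0.3, -0.5], [-0.6, 0.3], [0.2, 0.4], [0.1, -0.3], [0.0, -0.3], [-0.6, 0.3], [0.9, 0.3]]
wrist_h2 [6.20886e+02 1.97582e+02 3.51000e-01] [[0.6, 2.5], [-0.6, 2.5], [0.1, -0.2], [-0.1, -0.3], [0.3, -2.5], [-0.3, -2.6], [0.7, 0.1], [-0.6, 0.1]]
```

```bash
python3 - <<'E'
from h import *
q=quat(.349)
robot.goto([621.2,198,130],q); robot.move_linear([621.2,198,17],v=100); robot.dwell(.3)
print(readout.current_tool_pos(),readout.current_wrist_force())
robot.set_gripper(0.0); print(readout.current_gripper_width(),readout.current_grasp_force(),readout.current_tool_pos(),readout.current_wrist_force())
robot.move_linear([621.2,198,150],v=120); robot.dwell(.2)
print(readout.current_tool_pos(),readout.current_grasp_force(),readout.current_wrist_force())
px,py=525.96,-14.3
robot.goto([px,py,150],quat(-.143)); robot.dwell(.4)
print(readout.current_tool_pos(),readout.current_eef_rot(),quat(-.143),readout.current_time_s(),readout.current_wrist_force(),readout.current_moment())
for n in('scene','side'): snap(n,n+'1')
snap('wrist','wrist_g')
a=cv2.imread('pics/scene1.png');b=cv2.imread('pics/side1.png');c=cv2.imread('pics/wrist_g.png')
up=lambda im,x,y,w,h,k:cv2.resize(im[y:y+h,x:x+w],(w*k,h*k),interpolation=cv2.INTER_CUBIC)
cv2.imwrite('pics/c5.png',np.hstack([up(a,195,120,80,180,3),up(b,220,120,80,180,3),up(c,205,160,100,180,3)]))
E
```

```text
[621.50516391 198.0705016   17.46878748] [ 0.47577256  0.21556889 -0.86178136]
0.5306749593537684 62.19820350408554 [621.49989669 198.0465472   17.18437306] [ 0.52176253 -0.37991424  1.23523788]
[620.62853809 197.88639566 149.02268412] 62.09862917661667 [ 0.2242385  -0.82635427 -0.88722995]
[526.28165759 -13.73364705 149.93681652] [-2.56517916e-05  7.55445918e-01  6.55211008e-01  1.17996741e-05] [0, 0.7558151659742478, 0.6547850295198572, 0] 16.125 [ 0.16403621 -0.39246378 -1.55153854] [-0.00477788 -0.01864251  0.02396995]
```

View pics/c5.png

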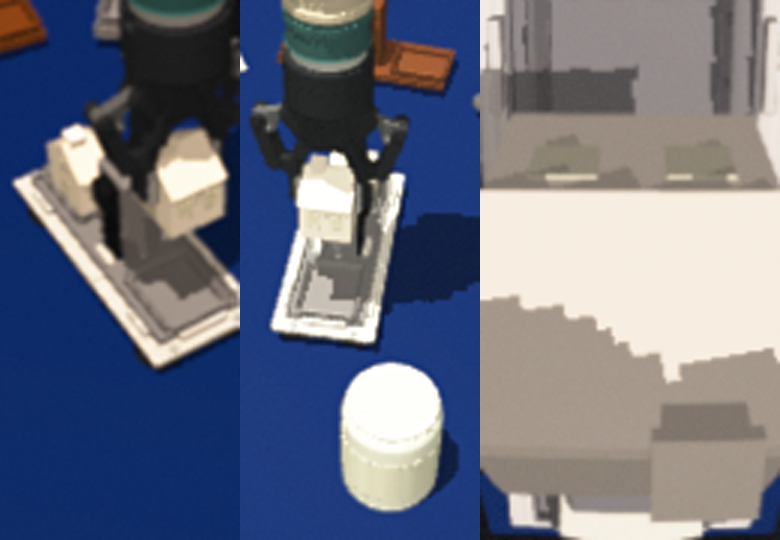

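```bash
python3 - <<'E'
from h import *
psi=-.144; ux,uy=np.array([np.cos(psi),np.sin(psi)]),np.array([-np.sin(psi),np.cos(psi)])
t=np.array([526.28,-13.73])
for nm,u,v,z in (('bottom+y (28)',252,198,132.8),('eave+y (~31)',252,223,172.8),('eave-y(~-31)',235,311.5,172.8),('pocketfloor left',205+32/3,185,28),('right',205+230/3,185,28)):
    d=onz('wrist_g',u,v,z)-t; print(nm,(d@ux).round(1),(d@uy).round(1))
E
```

```text
bottom+y (28) -2.3 27.2
eave+y (~31) -1.8 29.5
eave-y(~-31) -10.8 -21.4
pocketfloor left -37.3 3.6
right 24.1 3.7
```

```bash
python3 - <<'E'
from h import *
q=quat(-.143); x,y=525.7,-14.5
robot.move_linear([x,y,62],ori=q,v=80); robot.dwell(.3)
print(readout.current_tool_pos(),readout.current_wrist_force())
r=robot.move_linear([x,y,44],v=20,until_force=5)
p=readout.current_tool_pos();print(r,p,readout.current_wrist_force(),readout.current_moment(),readout.current_time_s())
snap('wrist','wrist_p'); snap('side','side_p')
E
```

```text
[525.92891823 -14.51967914  62.30897156] [-0.28898355  0.37071667 -1.16248285]
True [525.39240232 -14.4730721   45.16061821] [0.1330452  0.86714428 4.9120662 ] [-0.00386063 -0.05880207  0.0044642 ] 18.6083
```

The contact height (45.2) is exactly where the floor was expected, with almost no side load, so the house is seated. Next: release, rise and check.

```bash
python3 - <<'E'
from h import *
robot.set_gripper(1.0); robot.dwell(.4)
p=readout.current_tool_pos(); print(p,readout.current_grasp_force())
robot.move_linear([p[0],p[1],200],v=120)
robot.goto([522,-41,270],quat(-.143)); robot.dwell(.3); snap('wrist','wrist_r'); snap('scene','scene_r')
print(readout.current_time_s(),readout.current_tool_pos())
a=cv2.imread('pics/wrist_r.png');b=cv2.imread('pics/scene_r.png')
up=lambda im,x,y,w,h,k:cv2.resize(im[y:y+h,x:x+w],(w*k,h*k),interpolation=cv2.INTER_CUBIC)
cv2.imwrite('pics/c6.png',np.hstack([up(a,210,98,85,145,4),up(b,190,130,100,145,4)]))
E
```

```text
[524.07596643 -14.25784557  44.21588697] 0.0
21.8417 [521.47041967 -40.66634018 269.00304502]
```

View pics/c6.png

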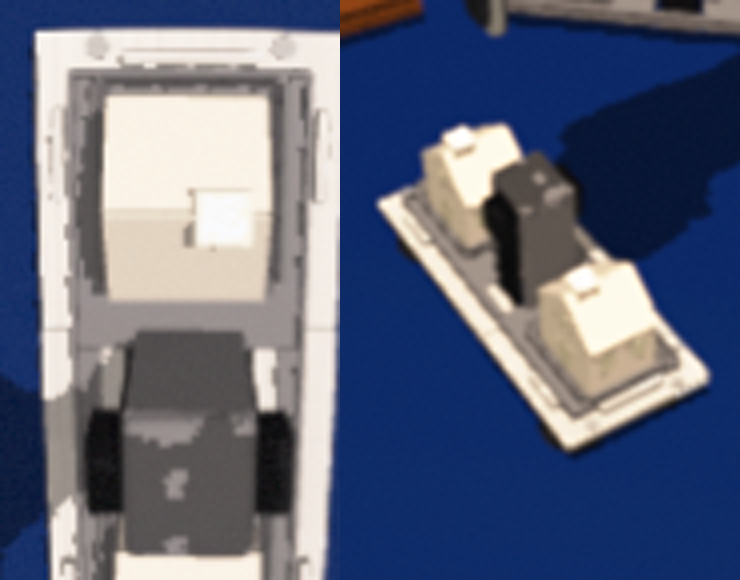

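The house sits square and flat in the pocket. Now the pinch.

```bash
python3 - <<'E'
from h import *
q=quat(-.143); x,y=515.5,-85.3
robot.goto([x,y,180],q); robot.move_linear([x,y,71],v=80); robot.dwell(.3)
print(readout.current_tool_pos(),readout.current_wrist_force())
robot.set_gripper(0.0); robot.dwell(.5)
p=readout.current_tool_pos()
print(readout.current_gripper_width(),readout.current_grasp_force(),p,readout.current_wrist_force(),readout.current_time_s())
E
```

```text
[515.66357409 -85.33684488  71.23729692] [ 0.38436995 -0.28961723  0.17030263]
0.43716190791078635 60.61236262321472 [516.04633608 -85.47851611  73.30783353] [-4.65827146  1.80218471 14.87936252] 25.15
```

```bash
python3 - <<'E'
from h import *
snap('side','side_k');snap('scene','scene_k');snap('wrist','wrist_k')
a=cv2.imread('pics/side_k.png');b=cv2.imread('pics/scene_k.png');c=cv2.imread('pics/wrist_k.png')
up=lambda im,x,y,w,h,k:cv2.resize(im[y:y+h,x:x+w],(w*k,h*k),interpolation=cv2.INTER_CUBIC)
cv2.imwrite('pics/c7.png',np.hstack([up(a,225,150,65,145,4),up(b,190,130,65,145,4),up(c,205,160,70,145,4) if 0 else cv2.resize(c[100:384,180:330],(280,580))]))
E
```

```text
(no output)
```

View pics/c7.png

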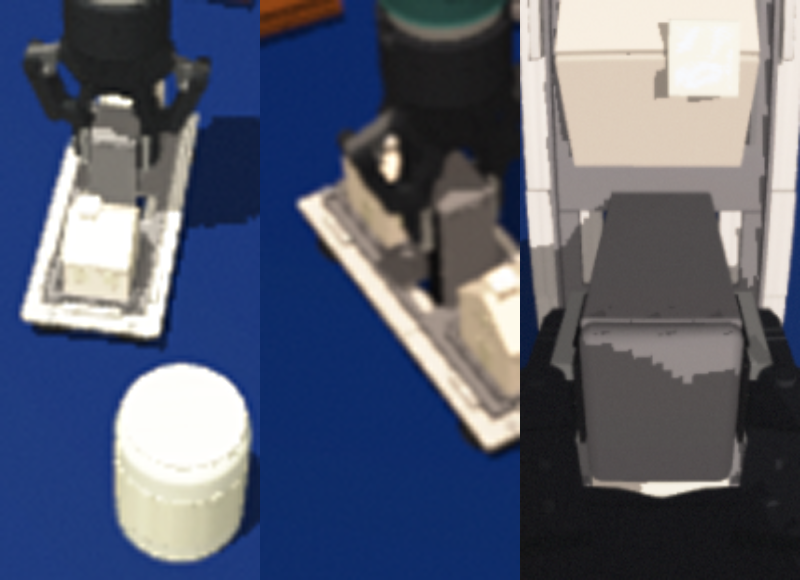

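```bash
cp pics/scene_k.npy pics/k.npy; python3 - <<'E'
from h import *
psi=-.143; R=np.array([[np.cos(psi),-np.sin(psi)],[np.sin(psi),np.cos(psi)]])
for lx,ly,z in ((22,-11,71),(22,11,71),(22,-11,80),(22,11,80),(22,12,106),(29,12,80),(18,21,116)):
    w=R@[lx,ly]+[515.7,-85.6]; u,v=proj('k',(*w,z)); print((lx,ly,z),'crop',((u-190)*4+260).round(),((v-130)*4).round())
print(readout.current_gripper_width(), readout.current_tool_pos(), readout.current_wrist_force(),readout.current_moment())
E
```

```text
(22, -11, 71) crop 412.0 232.0
(22, 11, 71) crop 430.0 254.0
(22, -11, 80) crop 411.0 222.0
(22, 11, 80) crop 430.0 243.0
(22, 12, 106) crop 429.0 214.0
(29, 12, 80) crop 421.0 249.0
(18, 21, 116) crop 442.0 208.0
0.43676513704322245 [516.02172622 -85.49362074  73.31126608] [-3.75008455  0.53642505 14.7605353 ] [ 0.30482827  0.97913112 -0.09219329]
```

The finger inner faces measure about 43 mm apart at catch height in the wrist view, which matches the 44 mm expected when both catches are pinched. I'll do a guarded small lift to confirm the tray is free.

```bash
python3 - <<'E'
from h import *
x,y,_=readout.current_tool_pos()
for z in (75,78,83):
    r=robot.move_linear([515.5,-85.3,z],v=20,until_force=35); robot.dwell(.2)
    print(r,z,readout.current_tool_pos(),readout.current_wrist_force(),readout.current_moment(),readout.current_gripper_width(),readout.current_grasp_force())
    if r: break
print(readout.current_time_s()); snap('side','side_l')
E
```

```text
False 75 [514.84506426 -85.10745446  74.24497771] [-0.1091777  -0.33256886 -5.63186562] [ 0.02362007 -0.02079455 -0.02340016] 0.4337849371702152 60.88579058647156
False 78 [515.35761305 -85.26328974  77.97167036] [ 0.6736941  -0.41913265 -4.64267246] [-0.02308144 -0.05193739 -0.06616505] 0.43299949154831907 60.89573621749878
False 83 [515.39546848 -85.27131267  82.92555896] [ 0.11313122  0.44765962 -5.25607348] [-0.07807755 -0.06651138  0.03114124] 0.4313956069179199 60.90134382247925
26.95
```

The wrist carries 5.3 N, the full weight of tray plus two houses, so the tray is free. Lifting the rest of the way.

```bash
python3 - <<'E'
from h import *
robot.move_linear([515.5,-85.3,193],v=50); robot.dwell(1.0)
print(readout.current_tool_pos(),readout.current_wrist_force(),readout.current_moment(),readout.current_gripper_width(),readout.current_grasp_force(),readout.current_time_s(),np.abs(readout.current_dq()).max())
snap('side','side_f');snap('scene','scene_f')
a=cv2.imread('pics/side_f.png');b=cv2.imread('pics/scene_f.png')
up=lambda im,x,y,w,h,k:cv2.resize(im[y:y+h,x:x+w],(w*k,h*k),interpolation=cv2.INTER_CUBIC)
cv2.imwrite('pics/c8.png',np.hstack([up(a,210,90,100,145,4),up(b,180,90,100,145,4)]))
E
```

```text
[515.51556525 -85.30884144 193.01457399] [ 0.53660449 -0.42861994 -5.77982182] [ 0.02209624 -0.02279407 -0.01195362] 0.434463402241777 60.90267062187195 30.35 0.0011489554325007012
```

View pics/c8.png

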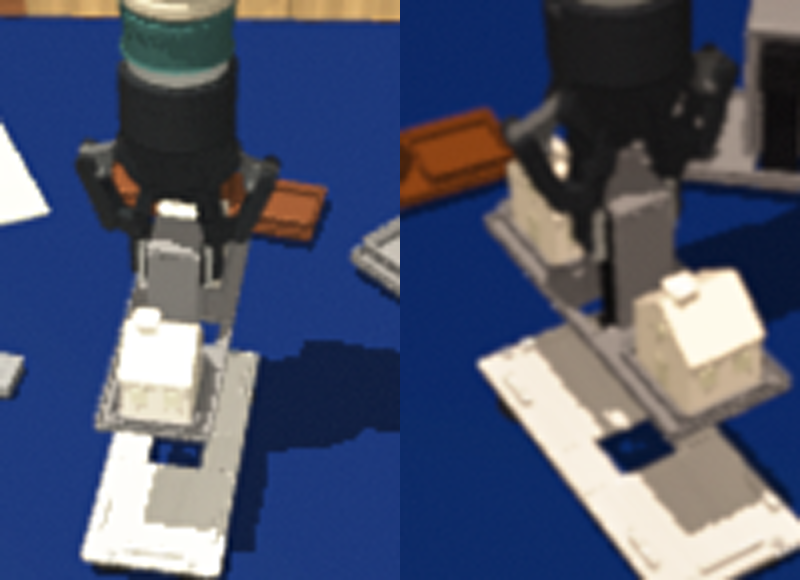

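The tray hangs level about 12 cm above the stand with both houses seated, so I'm handing it in.

```bash
python3 -c "
from h import *
print(robot.finish_job())"
```

```text
the job is handed in; nothing more can be done
None
```

The job is handed in: the loose house is released flat and square in its pocket, and the tray is held still and level about 12 cm above the stand by its pinched catches, with both houses in it; no verdict came back.

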